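# Hang the catch basket and dispense one jar lid

### The arm

A 6-joint arm with a two-finger parallel gripper is mounted at the origin on the work surface. World frame = base frame: x ahead of the robot, y to its left, z up, the work surface at z = 0. Lengths are in m, angles in rad, forces in N, time in s.
With the tool pointing down it reaches from about 0.35 to 0.775 m from the base axis. Payload 5.5 kg.
Tool frame: the origin (TCP) lies at the very end of the fingers, on their centre line; the grasp point (between the pads) lies 19 mm behind it; z points along the fingers, y is the line along which they close (so a half turn about z gives the same grasp; the last joint's range is limited). The gripper opens to 85 mm and grips with 20 to 120 N. Pads are 22 mm wide; open, the fingers measure 114 mm over their backs; the gripper's body (76 mm by 85 mm) begins 54 mm behind the grasp point. The pads swing forward as they close: fully open they stand 13 mm farther back than shut.
Start: joints at [-1.353, 0.313, 0.046, 1.304, 0, 1.431], TCP at [0.201, -0.539, 0.231] pointing down, gripper open.
Joint ranges: [-2.76, 2.76], [-0.86, 1.69], [-1.03, 1.26], [-2.2, 2.34], [-1.47, 1.5], [-3.14, 3.14]. Speed limits (rad/s): [2.57, 2.57, 3.14, 3.14, 3.14, 3.14].

### API

Orientations are given as a unit quaternion [w, x, y, z].
In Python, from workcell import get_state, read_camera, calibration, hand_in gives the robot as it stands.
- The arm moves only by the tool drive_tool, never from a script. Its argument "deltas" is a list that holds one entry, the list of rows, each a list of 7 numbers: the closure in counts, from 0 (fully open) to 255 (shut), then the shift along the tool's x, y, z in m, then the turn, a rotation vector about the tool's x, y, z in degrees. A call has 1 to 12 rows; each row is the pose to reach, as a shift and turn from the pose commanded when the call began, along the tool's axes at that moment; what a row does not reach only later rows make up. A row lasts 1/8 s, in which the tool goes at most 62.5 mm and 10.7 degrees, less where a joint would pass 70% of its speed; a pose out of reach is approached as far as the arm can. A call with a gripper value outside its range is refused whole. The fingers move at their own pace and stop on an object; "newtons" is the grip in N (left out, the last holds). Time passes only in rows, so rows that repeat a pose let the fingers close. It gives the time, the measured TCP pose, the force, the opening and the grip force at its end, in the units of the state.
- get_state(): the state, without advancing time (a new reading comes with each control period).
- read_camera(name): name is "scene" or "side" or "wrist"; returns (picture, depth): 480x640x3 uint8, red, green, blue; 480x640 float32, m along the optical axis (not along the pixel's ray), 0 where there is no reading.
- calibration(name): a dict with "mtx" (3x3 intrinsics, pixels), "k1" (the pictures are not rectified: a ray, as slopes to the right and down, at radius r is drawn at 1 + k1 r^2 times it, then the intrinsics apply), "world_from_camera" (4x4, takes a point from camera to world coordinates). Camera axes: x right, y up, looking along -z (the intrinsics and any distortion apply to the point x, -y, -z); pixel columns grow to the right and rows downward; lengths in m; the calibration is good to about 2 mm. A picture is of the moment at which its call begins: read the wrist's pose just before it. calibration takes no time and is no camera call; for the wrist camera it gives the pose at the moment of the call.
- hand_in(): hands the job in; it is judged then, once.
The state is a dict: "clock": time; "joint_pos": joint angles; "qvel": joint speeds; "tau": joint torques, N m; "tcp_pos": TCP position; "orientation": TCP orientation; "wrist_force": force on the tool from outside, world axes, zero at the start; "ft_torque": the same for the moment, N m; "finger_gap": finger opening in m; "grip_force": force on a finger pad.
Only numpy, scipy, OpenCV 4.12 (cv2) and the standard library are available. Lean on these libraries where they do the work, as an engineer would, in place of code of your own. Each camera call takes 0.05 s, during which the arm holds its last target. There are 200 camera calls.

### The job

Hang the catch basket by its two hooks on the upper bar under the lid dispenser's outlet and let go of it. Then push the dispenser's sprung pusher fully home so that exactly one lid drops into the hanging basket, and let the pusher spring all the way back out. Leave the jars, bowl, phone and spatula where they are.

Things in the scene. Friction and masses are not known exactly. Their poses are not given: they have to be found in the camera images.
- dispenser: Jar-lid dispenser, fixed to the table. Origin: on the table under the magazine's centre; x = level direction in which lids come out, z up. In mm: black base x -90..50, y +-60, z 0..10; white stand with front panel (front face x = 18, y +-78, up to z 110); steel deck, top at z = 130, x -75..50, y +-31; on it a clear square magazine, outside +-31 in x and y, up to z 240, holding four stacked lids.
- bar_mid (a point): Middle of the upper bar's axis, (64, 0, 100) mm in the dispenser's frame; the hooks go over this bar. The bar is level, along y, 10 mm thick, 150 mm long, held at its ends by arms at y = +-75 mm (6 mm thick) running back to the panel.
- lower_bar (a point): Middle of the lower bar's axis, (64, 0, 48) mm in the dispenser's frame: a like bar straight under the upper one; the hung basket's back leans on it.
- outlet (a point): End of the steep outlet lip, (65, 0, 112) mm in the dispenser's frame. Lids come through a slot in the magazine's front, over the deck's edge at x = 50 and down this lip (y +-27 mm).
- ledge (a point): Middle of the rear edge of the steel ledge at the magazine's back, (-45, 0, 229) mm in the dispenser's frame; the ledge spans x -45..-29, y +-33, z 218..240 mm. It stands over the pusher's end of stroke: push with the tool leaning back about 35 degrees, tips leading.
- pusher (a joint): How far the sprung pusher is pushed in along the dispenser's +x (m): 0 = out, at rest; 0.060 = fully home. About 2.5 N to start, 10 N fully in; springs back by itself. A lid falls out only near the end of the stroke.
- push_face (a point): Centre of the back face (looking to the dispenser's -x) of the pusher's head: the face to push. It moves with the pusher; at rest at (-102.5, 0, 151) mm in the dispenser's frame, fully home at x = -42.5. The head is a black upright plate 46 mm wide (y), 40 mm tall (z 131..171), 8 mm thick.
- basket: Loose open sheet-metal basket, 0.2 kg, 90 (x) x 110 (y) x 55 mm tall, walls 3 mm, upright on the table at the start. Origin: centre of its underside, z up. Two hooks at its back (-x), a grip at its front (+x). Hung: hooks over the upper bar, either side of the outlet lip, basket in front of both bars, its x along the dispenser's x, origin 30 mm up, leaning 8 degrees.
- grip (a point): Centre of the basket's black grip block: 34 (x) x 18 (y) x 22 mm (z), at (61, 0, 44) mm in the basket's frame; pinch it across y from above.
- hook_mid (a point): Midway between the two hooks, inside their tops: (-54, 0, 75) mm in the basket's frame. Each hook is 14 mm wide, centred at y = +-46; it rises from the back wall (back face x = -45) to z = 78, reaches backwards and turns down. Inside gap 18 mm (x -63..-45) from z = 75 to 65; below that the lip flares backwards to a gap of 26 mm at its end, z = 47.
- lid1: Loose flat metal jar lid, 50 mm wide, 14 mm thick, 20 g, number 1 from the bottom of the stack in the magazine. Origin: centre of its underside. This is the one to come out.
- lid2: Loose flat metal jar lid, 50 mm wide, 14 mm thick, 20 g, number 2 from the bottom of the stack in the magazine. Origin: centre of its underside.
- lid3: Loose flat metal jar lid, 50 mm wide, 14 mm thick, 20 g, number 3 from the bottom of the stack in the magazine. Origin: centre of its underside.
- lid4: Loose flat metal jar lid, 50 mm wide, 14 mm thick, 20 g, number 4 from the bottom of the stack in the magazine. Origin: centre of its underside.
- jar1: loose empty glass jar, 54 mm wide, 65 mm tall, standing between dispenser and basket; leave it alone. Origin: centre of its underside.
- jar2: same jar, on the far side of the table; leave it alone. Origin: centre of its underside.
- jar3: same jar, on the near right; leave it alone. Origin: centre of its underside.
- bowl: loose steel bowl, 120 mm wide, 50 mm tall, on the far left; leave it alone. Origin: centre of its underside.
- phone: loose black phone lying flat, 75 x 150 x 9 mm, on the near left; leave it alone. Origin: centre of its underside.
- spatula: loose spatula lying on the far right; leave it alone. Origin: its middle.
Things that resemble listed ones, but are neither listed nor needed, are in the scene too. What is shaped like the basket but red is not meant.

How it is judged:
By the outcome, as a careful person would: the job done as asked, in the order asked, and still so for the second after the job is handed in, with the robot touching nothing.
It also fails if it takes over 69 s, if anything falls off the work surface, if the arm or the gripper's body presses on something with over 40 N, if the wrist force passes 120 N, or if a joint passes its speed limit or range.

## Working session

There is one attempt and no reset: what is moved stays moved. The work goes in short steps, Python scripts to look and compute and a tool call to move; the robot and the scene stay as the last step left them, time stands still between calls to the robot, and variables do not carry over. Pictures are saved under pics/ and viewed, at most 10 in all, crops included, and the job is handed in when it is done.

Besides the shell and the picture viewer there is one more tool, called after ">>>" in YAML: its name, and indented under it one key for each argument. drive_tool: Moves the arm, as the interface text tells. Its arguments: {"type":"object","properties":{"deltas":{"type":"array","items":{"type":"array","items":{"type":"array","items":{"type":"number"}}}},"newtons":{"type":"number"}},"required":["deltas"]}

```bash
mkdir -p pics; cat > h.py <<'E'
import numpy as np, cv2
from workcell import get_state, read_camera, calibration, hand_in
from scipy.spatial.transform import Rotation as R
def shot(n):
    c=calibration(n); p,d=read_camera(n); return p,d,c
def ray(c,u,v):
    m=np.array(c['mtx']); x=(u-m[0,2])/m[0,0]; y=(v-m[1,2])/m[1,1]
    X,Y=x,y
    for _ in range(20):
        s=1+c['k1']*(X*X+Y*Y); X,Y=x/s,y/s
    T=np.array(c['world_from_camera']); return T[:3,3],T[:3,:3]@np.array([X,-Y,-1.])
def onz(c,u,v,z):
    o,d=ray(c,u,v); return o+d*(z-o[2])/d[2]
def pt(c,dep,u,v):
    o,d=ray(c,u,v); return o+d*dep[int(v),int(u)]
def cloud(c,dep):
    v,u=np.mgrid[0:480,0:640]; o,d0=ray(c,0,0)
    m=np.array(c['mtx']); x=(u-m[0,2])/m[0,0]; y=(v-m[1,2])/m[1,1]; X,Y=x,y
    for _ in range(20):
        s=1+c['k1']*(X*X+Y*Y); X,Y=x/s,y/s
    T=np.array(c['world_from_camera'])
    return T[:3,3]+(np.stack([X,-Y,-np.ones_like(X)],-1)*dep[...,None])@T[:3,:3].T
def save(n,p): cv2.imwrite('pics/'+n+'.png',p[...,::-1])
def rot(): 
    q=get_state()['orientation']; return R.from_quat(np.r_[q[1:],q[0]])
E
python3 - <<'E'
from h import *
print(get_state())
for n in ('scene','side'):
    p,d,c=shot(n); save(n,p); np.savez(n,p=p,d=d); print(n,c)
E
```

```text
{'clock': 0.0, 'joint_pos': array([-1.35260838e+00,  3.14006351e-01,  4.49488933e-02,  1.30360118e+00,
        6.74346259e-06,  1.43122729e+00]), 'qvel': array([-0.00158901, -0.00200578, -0.0009854 , -0.00081387, -0.00013565,
       -0.00114319]), 'tau': array([-4.09702898e-04, -4.80630577e+01,  2.98532867e+01,  1.94398232e-02,
       -1.63100608e-04,  4.94514680e-06]), 'tcp_pos': array([ 0.2012447 , -0.53807146,  0.23039319]), 'orientation': array([-9.30567795e-04,  9.84043432e-01,  1.77925990e-01, -3.32246313e-05]), 'wrist_force': array([-0.09037434, -0.16474398,  0.32791816]), 'ft_torque': array([0.03669267, 0.00545069, 0.06322391]), 'grip_force': 0.0, 'finger_gap': 0.08518776482774029}
scene {'mtx': array([[473.90969701,   0.        , 323.69834003],
       [  0.        , 473.90969701, 237.87732793],
       [  0.        ,   0.        ,   1.        ]]), 'k1': -0.05120295658011628, 'world_from_camera': array([[ 6.54096085e-01, -5.68296968e-01,  4.99196223e-01,
         1.11972281e+00],
       [ 7.56410941e-01,  4.90646058e-01, -4.32560902e-01,
        -4.37229529e-01],
       [ 8.94390288e-04,  6.60533877e-01,  7.50795709e-01,
         1.02628415e+00],
       [ 0.00000000e+00,  0.00000000e+00,  0.00000000e+00,
         1.00000000e+00]])}
side {'mtx': array([[585.59797931,   0.        , 316.25391561],
       [  0.        , 585.59797931, 238.45326439],
       [  0.        ,   0.        ,   1.        ]]), 'k1': -0.1624604666546311, 'world_from_camera': array([[-0.99891027,  0.01368286, -0.04462131,  0.49609904],
       [-0.04269374, -0.6541344 ,  0.75517245,  0.93407639],
       [-0.01885542,  0.75625456,  0.65400574,  0.92197213],
       [ 0.        ,  0.        ,  0.        ,  1.        ]])}
```

View pics/scene.png

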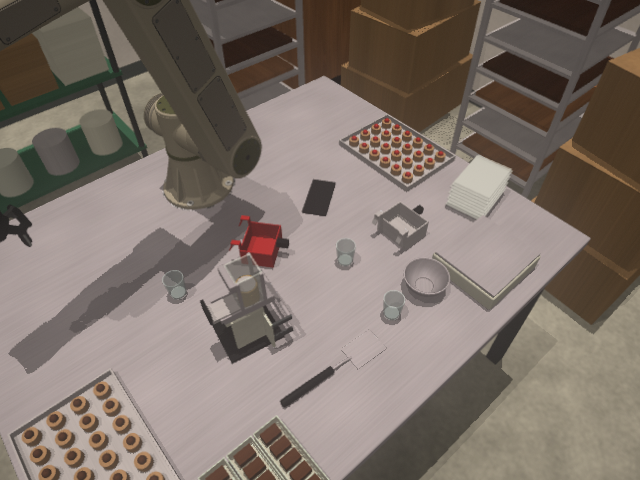

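View pics/side.png

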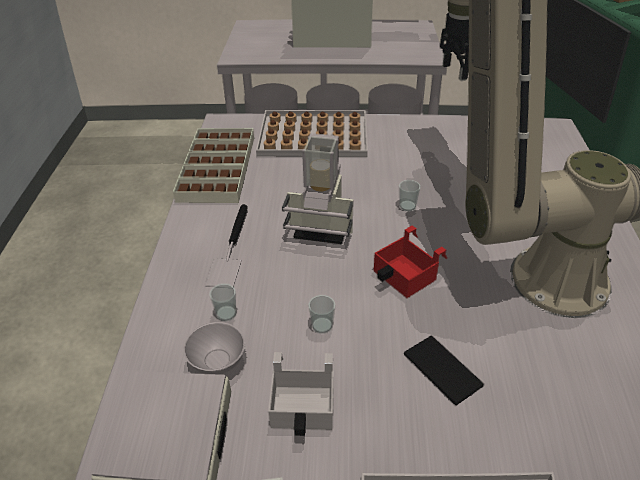

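Scene and side show the grey basket at scene (402,226) / side (301,398) and the red lookalike at scene (262,243) / side (406,265). I choose the grey one. The dispenser is at scene (245,310) / side (318,200), with its outlet facing the side camera. Next is a close crop.

```bash
python3 - <<'E'
from h import *
a=np.load('side.npz');b=np.load('scene.npz')
def crop(p,x,y,w,h): return cv2.resize(p[y:y+h,x:x+w],(400,300),interpolation=cv2.INTER_CUBIC)
P,Q=a['p'],b['p']
save('c1',np.vstack([np.hstack([crop(P,260,120,120,135),crop(P,250,340,100,105)]),np.hstack([crop(Q,190,240,120,130),crop(Q,362,190,80,70)])]))
ca,cb=calibration('side'),calibration('scene')
A=cloud(ca,a['d']);B=cloud(cb,b['d']); np.savez('clouds',A=A,B=B)
for n,C,(x,y,w,h) in (('side',A,(250,340,100,105)),('scene',B,(362,190,80,70))):
    S=C[y:y+h,x:x+w].reshape(-1,3); S=S[(S[:,2]>.045)&(S[:,2]<.062)]
    r=cv2.minAreaRect((S[:,:2]*1000).astype(np.float32)); print(n,len(S),r, S.mean(0))
for n,C,(x,y,w,h) in (('side',A,(260,120,120,135)),('scene',B,(190,240,120,130))):
    for lo,hi in ((.09,.107),(.04,.055),(.215,.245)):
        S=C[y:y+h,x:x+w].reshape(-1,3); S=S[(S[:,2]>lo)&(S[:,2]<hi)]
        print(n,lo,len(S),len(S) and cv2.minAreaRect((S[:,:2]*1000).astype(np.float32)))
E
```

```text
side 969 ((564.00244140625, 346.82318115234375), (148.800537109375, 111.42109680175781), 89.36053466796875) [0.56500022 0.35607044 0.05314483]
scene 541 ((617.1396484375, 337.050048828125), (155.73316955566406, 226.36080932617188), 85.46009063720703) [0.59584991 0.33498151 0.05247631]
side 0.09 582 ((549.4075927734375, -163.93130493164062), (135.2329559326172, 158.29916381835938), 80.7933120727539)
side 0.04 638 ((545.3287353515625, -288.3553466796875), (211.99993896484375, 561.1763305664062), 5.3971991539001465)
side 0.215 799 ((546.8313598632812, -173.57412719726562), (82.13977813720703, 68.20171356201172), 80.79769897460938)
scene 0.09 373 ((578.3280029296875, -132.1588134765625), (116.80046844482422, 171.40994262695312), 31.537677764892578)
scene 0.04 553 ((481.31732177734375, -102.77349853515625), (160.37586975097656, 317.9057922363281), 53.9687385559082)
scene 0.215 859 ((547.71337890625, -175.78704833984375), (76.89395141601562, 72.35967254638672), 80.3895034790039)
```

View pics/c1.png

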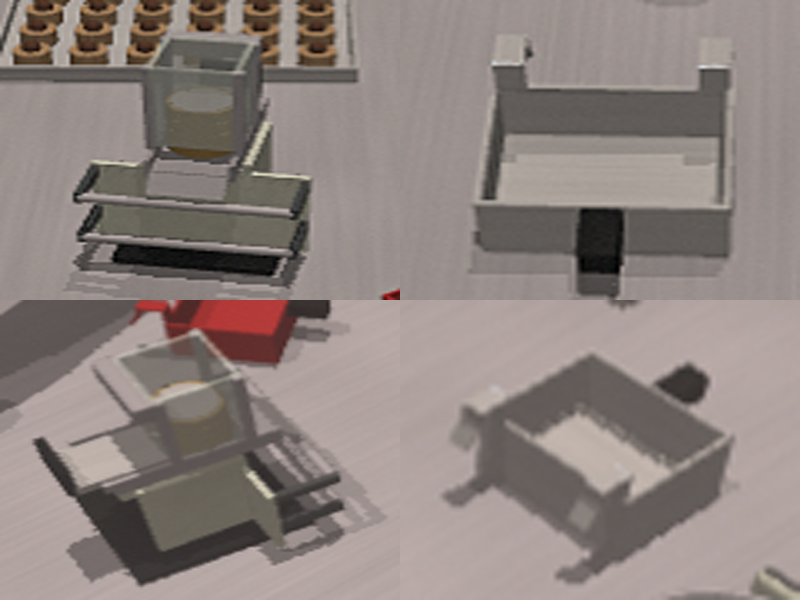

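The crop confirms the grey basket: hooks point toward the dispenser and the black grip toward +y. Next, refine the poses.

```bash
python3 - <<'E'
from h import *
z=np.load('clouds.npz');a=np.load('side.npz');b=np.load('scene.npz')
yaw=np.deg2rad(80.6);o=np.array([.5484,-.1678,0])
M=np.array([[np.cos(yaw),-np.sin(yaw),0],[np.sin(yaw),np.cos(yaw),0],[0,0,1]])
for n in 'AB':
    D=(z[n].reshape(-1,3)-o)@M
    for nm,lo,hi in (('ubar',(.056,-.06,.09),(.08,.06,.112)),('lbar',(.056,-.06,.04),(.08,.06,.06)),('panel',(.008,-.074,.02),(.03,.074,.09)),('ledge',(-.06,-.05,.236),(.05,.05,.246)),('head',(-.12,-.03,.165),(-.08,.03,.178))):
        S=D[np.all((D>lo)&(D<hi),1)]
        if len(S)<8: print(n,nm,len(S)); continue
        q=np.percentile(S,[3,50,97],axis=0)*1000
        f=np.polyfit(S[:,1],S[:,0],1)
        print(n,nm,len(S),q.round(1).tolist(),'slope deg',np.rad2deg(f[0]).round(2))
# full y extent of bars
    S=D[(abs(D[:,0]-.064)<.012)&(abs(D[:,2]-.1)<.012)&(abs(D[:,1])<.12)];print('bar y',np.percentile(S[:,1],[1,99]))
# basket
cs={'A':(a,calibration('side'),(250,340,100,105)),'B':(b,calibration('scene'),(362,190,80,70))}
for n,(im,c,(x,y,w,h)) in cs.items():
    C=z[n][y:y+h,x:x+w];P=im['p'][y:y+h,x:x+w].astype(int)
    k=(P.max(-1)<45)
    S=C[k];S=S[S[:,2]>.04]; t=S[S[:,2]>.05]
    print(n,'grip',len(S),np.percentile(S,[3,50,97],axis=0).round(4).tolist(),'top',len(t),t.mean(0) if len(t) else '')
    T=C.reshape(-1,3);T=T[(T[:,2]>.070)&(T[:,2]<.085)]; T=T[(T[:,1]<.32)]
    for s in (T[T[:,0]<.562],T[T[:,0]>.562]): print(' hook top',len(s),s.mean(0).round(4), np.ptp(s,axis=0).round(3))
    T=C.reshape(-1,3);T=T[(T[:,2]>.050)&(T[:,2]<.060)&(T[:,0]>.49)&(T[:,0]<.64)&(T[:,1]>.25)&(T[:,1]<.46)];print(' rim',cv2.minAreaRect((T[:,:2]*1000).astype(np.float32)),np.percentile(T,[1,99],axis=0))
c=calibration('side');print('jar1 base',onz(c,321,325,0)); print('jar1 rim',onz(c,321,303,.065)); c=calibration('scene');print('jar1',onz(c,345,262,0),'red',pt(calibration('side'),a['d'],405,265),pt(c,b['d'],286,243),pt(c,b['d'],262,265))
E
```

```text
A ubar 232 [[59.5, -55.5, 97.2], [65.2, 0.2, 103.1], [70.1, 57.0, 108.2]] slope deg 0.44
A lbar 215 [[59.1, -55.8, 45.0], [65.7, 1.1, 51.6], [70.1, 56.2, 55.9]] slope deg -0.11
A panel 965 [[12.0, -70.5, 22.0], [16.3, 1.1, 46.5], [20.9, 65.6, 88.0]] slope deg 0.08
A ledge 297 [[-42.8, -31.7, 236.6], [-21.3, 1.3, 240.3], [32.1, 32.6, 243.4]] slope deg -2.74
A head 3
bar y [-0.07643706  0.07846977]
B ubar 96 [[58.4, -58.1, 99.9], [63.2, -31.6, 103.7], [67.7, 57.2, 110.4]] slope deg 1.21
B lbar 90 [[58.6, -58.7, 46.9], [62.1, -17.2, 51.5], [67.5, 11.0, 54.9]] slope deg 0.46
B panel 97 [[8.3, -72.7, 23.4], [10.8, -51.3, 54.2], [12.6, -36.2, 86.2]] slope deg -4.07
B ledge 438 [[-45.1, -32.8, 236.5], [-29.3, -1.9, 239.3], [29.5, 31.5, 242.3]] slope deg 1.39
B head 71 [[-102.2, -24.2, 167.7], [-98.5, -2.5, 170.1], [-94.6, 19.0, 172.9]] slope deg 0.61
bar y [-0.08004966  0.06847916]
A grip 228 [[0.5548, 0.388, 0.0426], [0.5632, 0.4063, 0.0544], [0.572, 0.4202, 0.058]] top 189 [0.56320777 0.40684259 0.05945122]
 hook top 109 [0.5177 0.289  0.0777] [0.013 0.029 0.012]
 hook top 110 [0.6102 0.2
[... 197 characters left out ...]
0.05915135]]Traceback (most recent call last):
  File "<stdin>", line 21, in <module>
    return _quantile_unchecked(
        a, q, axis, out, overwrite_input, method, keepdims, weights)
    return _ureduce(a,
                    func=_quantile_ureduce_func,
    ...<5 lines>...
                    overwrite_input=overwrite_input,
                    method=method)
    r = func(a, **kwargs)
    result = _quantile(arr,
                       quantiles=q,
    ...<2 lines>...
                       out=out,
                       weights=wgt)
    slices_having_nans = np.isnan(arr[-1, ...])
                                  ~~~^^^^^^^^^
IndexError: index -1 is out of bounds for axis 0 with size 0
```

```bash
cat >> h.py <<'E'
yaw=np.deg2rad(80.6);DO=np.array([.5484,-.1678,0])
DM=np.array([[np.cos(yaw),-np.sin(yaw),0],[np.sin(yaw),np.cos(yaw),0],[0,0,1]])
def Rt(xaz,lean=0): # tool x along azimuth xaz (deg), z down; lean>0: tips lead toward tool x
    a=np.deg2rad(xaz);x=np.array([np.cos(a),np.sin(a),0]);z=np.array([0,0,-1.]);y=np.cross(z,x)
    return R.from_matrix(np.c_[x,y,z])*R.from_rotvec([0,np.deg2rad(lean),0])
def plan(*ts):
    s=get_state();r0=rot();print('tcp',s['tcp_pos'].round(4),'t',round(s['clock'],2),'F',s['wrist_force'].round(1))
    for p,Rg in ts:
        print(r0.inv().apply(np.array(p)-s['tcp_pos']).round(4).tolist(),(r0.inv()*Rg).as_rotvec(degrees=True).round(1).tolist())
E
python3 - <<'E'
from h import *
plan(((.45,-.05,.33),Rt(60)),((.5634,.405,.18),Rt(90)))
c=calibration('side');print('jar1',onz(c,321,303,.065),onz(calibration('scene'),345,262,0))
z=np.load('clouds.npz');S=z['A'].reshape(-1,3);P=np.load('side.npz')['p'].reshape(-1,3).astype(int)
S=S[(P[:,0]>110)&(P[:,1]<50)&(S[:,2]>.02)];S=S[np.all(abs(S-[.4,0,.05])<[.2,.2,.1],1)];print('red disp frame',((np.percentile(S,[1,99],axis=0))).round(3),np.percentile((S-DO)@DM,[1,99],axis=0).round(3))
E
```

```text
tcp [ 0.2013 -0.5381  0.2305] t 0.1 F [-0.6  0.3 -0.6]
[0.4039, -0.3703, -0.0988] [-0.1, -0.0, -39.5]
[0.6695, -0.7565, 0.0519] [-0.1, -0.1, -69.5]
jar1 [0.53675666 0.14031079 0.065     ] [0.54291209 0.14054115 0.        ]
red disp frame [[ 0.277 -0.086  0.038]
 [ 0.422  0.058  0.082]] [[0.047 0.149 0.038]
 [0.192 0.294 0.082]]
```

>>> drive_tool:
  deltas:
    - [[0,0.05,-0.046,-0.0988,0,0,-10],[0,0.1,-0.092,-0.0988,0,0,-20],[0,0.15,-0.138,-0.0988,0,0,-30],[0,0.2,-0.184,-0.0988,0,0,-39],[0,0.25,-0.23,-0.0988,0,0,-39.5],[0,0.3,-0.275,-0.0988,0,0,-39.5],[0,0.35,-0.32,-0.0988,0,0,-39.5],[0,0.404,-0.37,-0.0988,0,0,-39.5],[0,0.404,-0.37,-0.0988,0,0,-39.5],[0,0.404,-0.37,-0.0988,0,0,-39.5]]

```text
clock: 1.35
tcp_pos: [0.4509, -0.0474, 0.3297]
orientation: [-0.0, 0.865, 0.502, -0.0]
wrist_force: [-0.6, -0.5, -0.5]
finger_gap: 0.0856
grip_force: 0.0
```

```bash
python3 -c "
from h import *
plan(((.5634,.405,.18),Rt(90)))"
```

```text
tcp [ 0.4509 -0.0474  0.3297] t 1.35 F [-0.6 -0.5 -0.5]
[0.4486, -0.1265, 0.1499] [-0.0, -0.0, -29.7]
```

>>> drive_tool:
  deltas:
    - [[0,0.056,-0.016,0.019,0,0,-8],[0,0.112,-0.032,0.037,0,0,-16],[0,0.168,-0.047,0.056,0,0,-24],[0,0.224,-0.063,0.075,0,0,-29.7],[0,0.28,-0.079,0.094,0,0,-29.7],[0,0.336,-0.095,0.112,0,0,-29.7],[0,0.392,-0.11,0.131,0,0,-29.7],[0,0.4486,-0.1265,0.15,0,0,-29.7],[0,0.4486,-0.1265,0.15,0,0,-29.7],[0,0.4486,-0.1265,0.15,0,0,-29.7]]

```text
clock: 2.6
tcp_pos: [0.5644, 0.401, 0.179]
orientation: [-0.0, 0.709, 0.705, -0.001]
wrist_force: [-0.1, 0.1, 0.1]
finger_gap: 0.0855
grip_force: 0.0
```

```bash
python3 - <<'E'
from h import *
p,d,c=shot('wrist');save('w1',p)
C=cloud(c,d);k=(p.max(-1)<50)&(abs(C[...,2]-.05)<.012)&(abs(C[...,0]-.563)<.04)&(abs(C[...,1]-.405)<.05)
S=C[k];print(len(S),np.percentile(S,[2,50,98],axis=0).round(4).tolist())
plan(((.5634,.405,.026),Rt(90)))
E
```

```text
Traceback (most recent call last):
IndexError: index -1 is out of bounds for axis 0 with size 0
```

View pics/w1.png

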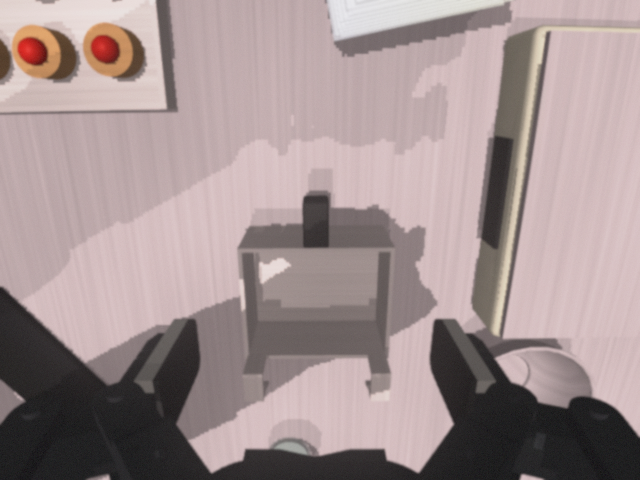

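The wrist view shows the grip at pixel (316,222), the rim below it, and the hooks at (255,380) and (380,380). The tool is aligned with the basket.

```bash
python3 - <<'E'
from h import *
p,d,c=shot('wrist');C=cloud(c,d)
for u,v in ((304,220),(329,220),(316,197),(316,222),(316,244),(240,247),(393,247),(254,378),(380,378),(490,300)): print((u,v),onz(c,u,v,.055).round(4),C[v,u].round(4))
plan(((.5634,.405,.026),Rt(90)))
E
```

```text
(304, 220) [0.5581 0.4068 0.055 ] [0.5581 0.4073 0.0566]
(329, 220) [0.5752 0.4067 0.055 ] [5.771e-01 3.912e-01 3.000e-04]
(316, 197) [0.5664 0.4228 0.055 ] [0.5664 0.4212 0.0479]
(316, 222) [0.5663 0.4054 0.055 ] [0.5663 0.4054 0.0551]
(316, 244) [0.5662 0.3894 0.055 ] [0.5662 0.3895 0.0553]
(240, 247) [0.513  0.3875 0.055 ] [0.5131 0.3876 0.0554]
(393, 247) [0.6201 0.3869 0.055 ] [0.6199 0.3872 0.0558]
(254, 378) [0.5168 0.2777 0.055 ] [0.5211 0.2957 0.0785]
(380, 378) [0.6162 0.2772 0.055 ] [0.6118 0.2954 0.0787]
(490, 300) [0.6942 0.345  0.055 ] [0.7008 0.338  0.0412]
tcp [0.5651 0.4002 0.1809] t 2.7 F [ 0.7 -0.  -0.5]
[0.0048, -0.0019, 0.1549] [0.0, -0.0, -0.4]
```

>>> drive_tool:
  deltas:
    - [[0,0.006,0.0005,0.05,0,0,-0.4],[0,0.006,0.0005,0.1,0,0,-0.4],[0,0.006,0.0005,0.14,0,0,-0.4],[0,0.006,0.0005,0.155,0,0,-0.4],[0,0.006,0.0005,0.155,0,0,-0.4],[120,0.006,0.0005,0.155,0,0,-0.4],[255,0.006,0.0005,0.155,0,0,-0.4],[255,0.006,0.0005,0.155,0,0,-0.4],[255,0.006,0.0005,0.155,0,0,-0.4],[255,0.006,0.0005,0.155,0,0,-0.4],[255,0.006,0.0005,0.155,0,0,-0.4],[255,0.006,0.0005,0.155,0,0,-0.4]]
  newtons: 70

```text
clock: 4.2
tcp_pos: [0.5659, 0.4077, 0.0259]
orientation: [0.0, 0.706, 0.708, 0.001]
wrist_force: [-0.6, 1.0, 5.3]
finger_gap: 0.0173
grip_force: 68.8
```

Gripped (17 mm gap). Lift it, then check.

>>> drive_tool:
  deltas:
    - [[255,0,0,-0.02,0,0,0],[255,0,0,-0.05,0,0,0],[255,0,0,-0.09,0,0,0],[255,0,0,-0.12,0,0,0],[255,0,0,-0.13,0,0,0],[255,0,0,-0.13,0,0,0]]

```text
clock: 4.95
tcp_pos: [0.5655, 0.4071, 0.1544]
orientation: [0.0, 0.706, 0.708, -0.0]
wrist_force: [-1.1, 0.4, -3.7]
finger_gap: 0.0171
grip_force: 68.6
```

```bash
python3 - <<'E'
from h import *
s=get_state();print(s['finger_gap'],s['wrist_force'],s['ft_torque'])
r0=rot();t=s['tcp_pos']
for n in ('wrist','side'):
    p,d,c=shot(n);C=cloud(c,d);L=r0.inv().apply(C.reshape(-1,3)-t)  # tool frame
    # basket expected in tool: x from -.11 to .02, y +-.06 ; rim z
    k=np.all((L>[-.14,-.07,-.06])&(L<[.03,.07,.06]),1);S=L[k]
    h=S[S[:,2]<-.045];print(n,len(S),'hooks',len(h))
    for q in (h[h[:,1]<-.03],h[h[:,1]>.03]): 
        if len(q): print(np.percentile(q,[5,50,95],axis=0).round(4).tolist())
    f=S[(abs(S[:,2]+.028)<.006)&(S[:,0]<-.02)&(S[:,0]>-.09)]
    for q in (f[f[:,1]<-.045],f[f[:,1]>.045]):
        if len(q)>5: print(' side rim slope z/x deg',np.rad2deg(np.arctan(np.polyfit(q[:,0],q[:,2],1)[0])).round(2),' y/x',np.rad2deg(np.polyfit(q[:,0],q[:,1],1)[0]).round(2),q.mean(0).round(4),len(q))
E
```

```text
0.01706007451738694 [-1.13715089  0.43441947 -3.66865563] [ 0.16308084  0.02225021 -0.04587138]
wrist 32465 hooks 13872
[[-0.008, -0.0426, -0.0595], [0.0055, -0.0346, -0.057], [0.0135, -0.0304, -0.0498]]
[[-0.0083, 0.0305, -0.0595], [0.0051, 0.0348, -0.0568], [0.0133, 0.0435, -0.0496]]
 side rim slope z/x deg -22.03  y/x 23.61 [-0.0293 -0.0524 -0.029 ] 79
 side rim slope z/x deg -21.12  y/x -24.08 [-0.0291  0.0533 -0.0291] 76
side 1951 hooks 549
[[-0.1291, -0.0541, -0.058], [-0.1064, -0.0425, -0.0519], [0.0118, -0.0313, -0.0473]]
[[-0.0097, 0.0304, -0.0592], [0.0066, 0.0345, -0.0551], [0.0123, 0.0411, -0.0484]]
 side rim slope z/x deg 3.26  y/x 0.82 [-0.063  -0.0557 -0.0279] 28
```

```bash
python3 - <<'E'
from h import *
D=lambda x,y,z: DO+DM@np.array([x,y,z])
print(D(.184,0,.13))
plan((D(.200,0,.155),Rt(80.6)),(D(.184,0,.130),Rt(80.6)))
E
```

```text
[0.57845198 0.01372928 0.13      ]
tcp [0.5646 0.4066 0.1529] t 5.05 F [-0.  -0.2 -1.9]
[-0.3771, 0.0158, -0.0015] [-0.1, 0.1, 9.5]
[-0.3929, 0.0132, 0.0235] [-0.1, 0.1, 9.5]
```

>>> drive_tool:
  deltas:
    - [[255,-0.02,0.001,-0.002,0,0,1],[255,-0.06,0.0025,-0.002,0,0,2],[255,-0.105,0.0045,-0.002,0,0,3],[255,-0.15,0.006,-0.002,0,0,4],[255,-0.195,0.008,-0.002,0,0,5],[255,-0.24,0.01,-0.002,0,0,6],[255,-0.285,0.012,-0.002,0,0,7],[255,-0.33,0.014,-0.002,0,0,8],[255,-0.362,0.0155,-0.002,0,0,9],[255,-0.377,0.016,-0.002,0,0,9.5],[255,-0.377,0.016,-0.002,0,0,9.5],[255,-0.377,0.016,-0.002,0,0,9.5]]

```text
clock: 6.55
tcp_pos: [0.5818, 0.031, 0.1569]
orientation: [-0.0, 0.762, 0.647, -0.0]
wrist_force: [-0.7, 0.4, -1.9]
finger_gap: 0.0173
grip_force: 68.5
```

```bash
python3 - <<'E'
from h import *
D=lambda x,y,z: DO+DM@np.array([x,y,z])
plan((D(.184,0,.130),Rt(80.6)))
t=DM.T@(get_state()['tcp_pos']-DO);print('tcp_d',t)
ps=[]
for n in ('side','scene'):
    p,d,c=shot(n);C=(cloud(c,d)-DO)@DM; np.savez(n+'2',p=p,C=C)
    S=C.reshape(-1,3)
    for s in (-1,1):
        q=S[(abs(S[:,1]-s*.046)<.02)&(S[:,0]>.03)&(S[:,0]<.13)&(S[:,2]>t[2]+.038)&(S[:,2]<t[2]+.07)]
        if len(q): print(n,s,len(q),np.percentile(q,[5,50,95],axis=0).round(4).tolist())
    u,v=(230,130) if n=='side' else (180,220)
    ps.append(cv2.resize(p[v:v+180,u:u+160],(400,450),interpolation=cv2.INTER_CUBIC))
save('c2',np.hstack(ps))
E
```

```text
tcp [0.5818 0.031  0.1569] t 6.55 F [-0.7  0.4 -1.9]
[-0.0176, -0.0005, 0.0269] [-0.0, -0.0, 0.0]
tcp_d [ 0.20159934 -0.00048168  0.15687322]
side 1 107 [[0.0304, 0.0265, 0.1965], [0.0851, 0.0457, 0.2077], [0.095, 0.054, 0.2169]]
scene -1 90 [[0.07, -0.0531, 0.1984], [0.0801, -0.0471, 0.2081], [0.0929, -0.0394, 0.2113]]
scene 1 80 [[0.0706, 0.0389, 0.196], [0.0816, 0.0443, 0.2078], [0.0937, 0.0523, 0.2112]]
```

View pics/c2.png

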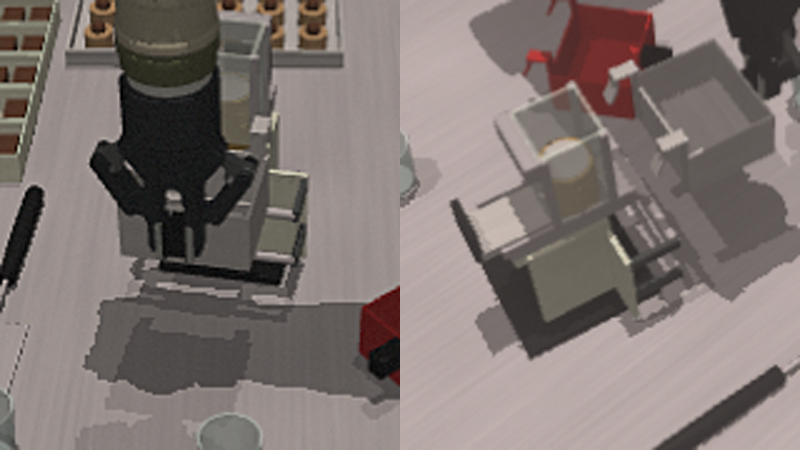

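Hooks sit 118 mm behind the TCP, centred, with no sag. Go over the bar and lower.

>>> drive_tool:
  deltas:
    - [[255,-0.008,-0.0005,0.012,0,0,0],[255,-0.0165,-0.0005,0.027,0,0,0],[255,-0.0165,-0.0005,0.042,0,0,0],[255,-0.0165,-0.0005,0.057,0,0,0],[255,-0.0165,-0.0005,0.07,0,0,0],[255,-0.0165,-0.0005,0.08,0,0,0],[255,-0.0175,-0.0005,0.086,0,0,0],[255,-0.0185,-0.0005,0.09,0,0,0],[255,-0.0185,-0.0005,0.09,0,0,0]]

```text
clock: 7.78
tcp_pos: [0.5787, 0.0119, 0.0671]
orientation: [0.0, 0.763, 0.647, -0.0]
wrist_force: [0.4, -0.3, -3.2]
finger_gap: 0.0169
grip_force: 68.6
```

```bash
python3 - <<'E'
from h import *
D=lambda x,y,z: DO+DM@np.array([x,y,z])
plan((D(.181,0,.048),Rt(80.6,-4)),(D(.179,0,.040),Rt(80.6,-8)))
t=DM.T@(get_state()['tcp_pos']-DO);print('tcp_d',t)
p,d,c=shot('scene');C=(cloud(c,d)-DO)@DM;S=C.reshape(-1,3)
for s in (-1,1):
    q=S[(abs(S[:,1]-s*.046)<.012)&(S[:,0]>.03)&(S[:,0]<.13)&(S[:,2]>t[2]+.043)&(S[:,2]<t[2]+.06)]
    if len(q): print(s,len(q),np.percentile(q,[5,50,95],axis=0).round(4).tolist())
save('c3',cv2.resize(p[225:375,190:350],(800,600),interpolation=cv2.INTER_CUBIC))
E
```

```text
tcp [0.5787 0.0119 0.0671] t 7.78 F [ 0.4 -0.3 -3.2]
[-0.0013, -0.0005, 0.0191] [0.0, -4.0, -0.0]
[-0.0033, -0.0005, 0.0271] [0.0, -8.0, -0.0]
tcp_d [ 0.182257   -0.00051535  0.06705898]
-1 70 [[0.0507, -0.0532, 0.1133], [0.0624, -0.0464, 0.1179], [0.0736, -0.0393, 0.1214]]
1 41 [[0.0593, 0.0396, 0.1147], [0.0676, 0.0454, 0.1182], [0.0746, 0.0535, 0.1207]]
```

View pics/c3.png

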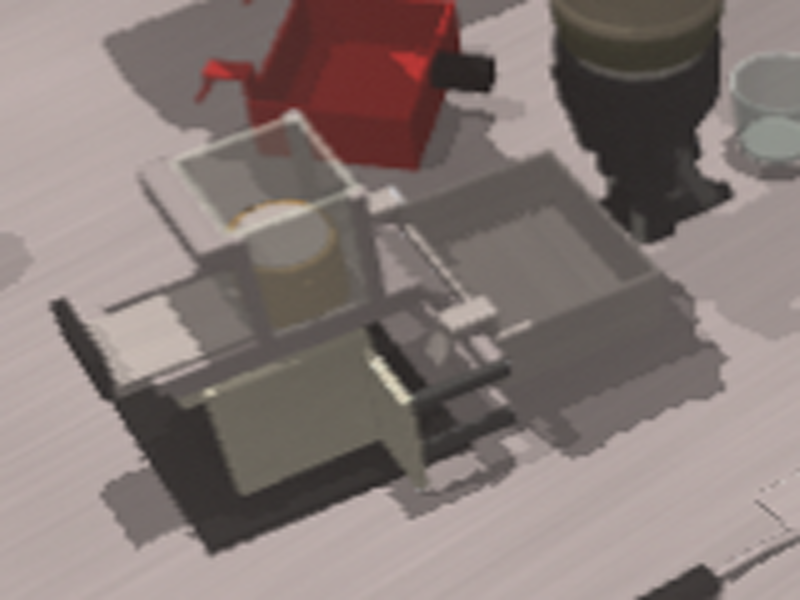

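Both hooks are over the bar, at crop pixels (385,200) and (470,312). Lower and lean back.

>>> drive_tool:
  deltas:
    - [[255,0,0,0.004,0,0,0],[255,0,0,0.008,0,0,0],[255,-0.0005,0,0.013,0,-2,0],[255,-0.0015,0,0.018,0,-4,0],[255,-0.0025,0,0.0225,0,-6,0],[255,-0.0035,0,0.026,0,-7.5,0],[255,-0.0035,0,0.026,0,-7.5,0]]

```text
clock: 8.7
tcp_pos: [0.5779, 0.0092, 0.0406]
orientation: [0.042, 0.761, 0.646, -0.05]
wrist_force: [0.7, 0.1, -1.8]
finger_gap: 0.0172
grip_force: 68.5
```

>>> drive_tool:
  deltas:
    - [[255,0,0,0.0015,0,0,0],[255,0,0,0.003,0,0,0],[255,0,0,0.003,0,0,0]]

```text
clock: 9.07
tcp_pos: [0.5783, 0.0084, 0.0389]
orientation: [0.043, 0.761, 0.645, -0.049]
wrist_force: [-1.5, 4.0, 3.4]
finger_gap: 0.017
grip_force: 69.5
```

>>> drive_tool:
  deltas:
    - [[120,0,0,0,0,0,0],[0,0,0,0,0,0,0],[0,0,0,0,0,0,0],[0,0,0,0,0,0,0],[0,0,0,0,0,0,0],[0,0,0,-0.02,0,0,0],[0,0,0,-0.06,0,0,0],[0,0,0,-0.12,0,4,0],[0,0,0,-0.18,0,7.5,0],[0,0,0,-0.22,0,7.5,0],[0,0,0,-0.25,0,7.5,0],[0,0,0,-0.25,0,7.5,0]]

```text
clock: 10.58
tcp_pos: [0.5847, 0.0404, 0.2887]
orientation: [0.002, 0.763, 0.647, 0.002]
wrist_force: [0.3, -0.3, -0.1]
finger_gap: 0.0855
grip_force: 0.0
```

```bash
python3 - <<'E'
from h import *
D=lambda x,y,z: DO+DM@np.array([x,y,z])
print('tcp_d',DM.T@(get_state()['tcp_pos']-DO))
ps=[]
for n in ('scene','wrist'):
    p,d,c=shot(n);ps.append(cv2.resize(p[225:375,190:350] if n=='scene' else p,(400,300),interpolation=cv2.INTER_AREA))
    S=((cloud(c,d)-DO)@DM).reshape(-1,3)
    q=S[(abs(S[:,1])<.05)&(S[:,0]>.085)&(S[:,0]<.14)&(S[:,2]<.06)&(S[:,2]>.005)]
    if len(q)>50: print(n,len(q),'floor tilt deg',np.rad2deg(np.polyfit(q[:,0],q[:,2],1)[0]),q.mean(0))
save('c4',np.hstack(ps))
plan((D(.10,-.20,.33),Rt(80.6,0)),(D(-.15,-.12,.30),Rt(80.6,20)),(D(-.135,0,.150),Rt(80.6,38)))
E
```

```text
tcp_d [ 0.21137735 -0.00177925  0.28874457]
scene 389 floor tilt deg -9.724255032809241 [0.11679808 0.01643308 0.02388132]
wrist 4568 floor tilt deg -9.03070209175395 [1.12871218e-01 2.78011751e-06 2.50574694e-02]
tcp [0.5832 0.0404 0.2853] t 10.68 F [-0.3 -0.2 -1.2]
[-0.1111, 0.1996, -0.0447] [-0.0, 0.0, 0.0]
[-0.3611, 0.1196, -0.0147] [-0.0, 20.0, 0.0]
[-0.3461, -0.0003, 0.1354] [-0.0, 38.0, -0.0]
```

View pics/c4.png

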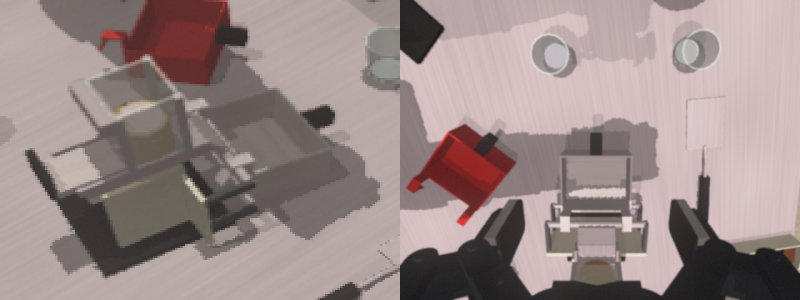

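The basket hangs on both hooks, leaning about 9°, upright between the arms. Next, go over the magazine with closed fingers to behind the pusher.

>>> drive_tool:
  deltas:
    - [[200,0,0,-0.05,0,0,0],[255,-0.04,0,-0.06,0,0,0],[255,-0.09,0,-0.06,0,0,0],[255,-0.14,0,-0.06,0,0,0],[255,-0.19,0,-0.06,0,0,0],[255,-0.24,0,-0.06,0,0,0],[255,-0.29,0,-0.06,0,0,0],[255,-0.34,0,-0.06,0,0,0],[255,-0.37,0,-0.06,0,8,0],[255,-0.37,0,-0.06,0,16,0],[255,-0.37,0,-0.05,0,24,0],[255,-0.37,0,-0.05,0,24,0]]

```text
clock: 12.18
tcp_pos: [0.5217, -0.327, 0.3303]
orientation: [-0.139, 0.747, 0.63, 0.158]
wrist_force: [-0.1, -0.1, -0.3]
finger_gap: 0.0001
grip_force: 0.0
```

```bash
python3 - <<'E'
from h import *
D=lambda x,y,z: DO+DM@np.array([x,y,z])
s=get_state();print('tcp_d',DM.T@(s['tcp_pos']-DO),s['joint_pos'].round(2),s['finger_gap'])
plan((D(-.15,0,.25),Rt(80.6,38)),(D(-.135,0,.150),Rt(80.6,38)),(D(-.11,0,.150),Rt(80.6,38)))
p,d,c=shot('scene');print('jar3 disp',(onz(c,177,294,0)-DO)@DM)
p,d,c=shot('wrist');save('w2',p);S=((cloud(c,d)-DO)@DM).reshape(-1,3)
q=S[np.all((S>[-.13,-.04,.135])&(S<[-.08,.04,.18]),1)];print(len(q),len(q) and np.percentile(q,[3,50,97],axis=0))
E
```

```text
tcp_d [-0.16141435  0.00037802  0.33031194] [-0.85  0.63  0.7   1.93  0.32  0.85] 9.408538441141652e-05
tcp [ 0.5217 -0.327   0.3303] t 12.18 F [-0.1 -0.1 -0.3]
[-0.0226, 0.001, 0.0779] [-0.3, 13.7, -0.4]
[-0.05, 0.0017, 0.1752] [-0.3, 13.7, -0.4]
[-0.0272, 0.0016, 0.1855] [-0.3, 13.7, -0.4]
jar3 disp [-0.13163296  0.19539014  0.        ]
1369 [[-0.10217191 -0.02238188  0.14057911]
 [-0.0957583  -0.00090493  0.15073432]
 [-0.08072268  0.02068915  0.17269077]]
```

View pics/w2.png

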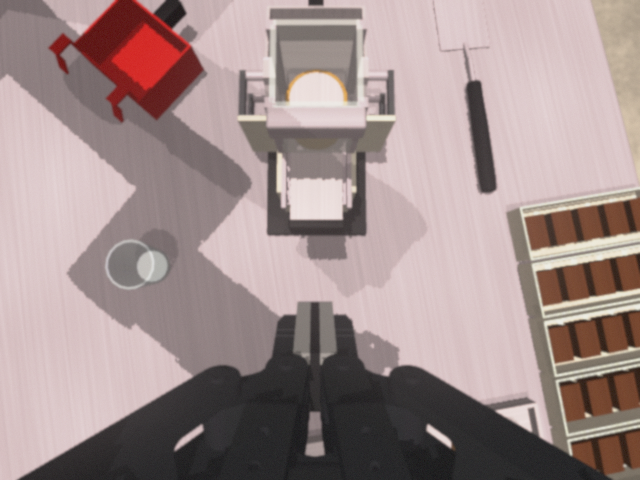

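The wrist view shows the pusher head at (316,225) centred ahead of the closed fingers at (315,320), and the jar well off to the side. Move down behind the face.

>>> drive_tool:
  deltas:
    - [[255,-0.012,0.0005,0.04,0,7,0],[255,-0.0226,0.001,0.078,-0.3,13.7,-0.4],[255,-0.035,0.0013,0.11,-0.3,13.7,-0.4],[255,-0.045,0.0015,0.15,-0.3,13.7,-0.4],[255,-0.05,0.0017,0.175,-0.3,13.7,-0.4],[255,-0.05,0.0017,0.175,-0.3,13.7,-0.4],[255,-0.05,0.0017,0.175,-0.3,13.7,-0.4]]

```text
clock: 13.15
tcp_pos: [0.5295, -0.2993, 0.158]
orientation: [-0.205, 0.719, 0.615, 0.248]
wrist_force: [0.2, -0.3, 0.4]
finger_gap: -0.0002
grip_force: 0.0
```

```bash
python3 - <<'E'
from h import *
D=lambda x,y,z: DO+DM@np.array([x,y,z])
s=get_state();print('tcp_d',DM.T@(s['tcp_pos']-DO),s['joint_pos'].round(2))
plan(*[(D(x,0,.150),Rt(80.6,38)) for x in (-.103,-.08,-.06,-.044,-.040)])
E
```

```text
tcp_d [-0.13286402 -0.00283298  0.158045  ] [-0.88  0.74  0.37  1.67  0.48  0.73]
tcp [ 0.5295 -0.2993  0.158 ] t 13.15 F [ 0.2 -0.3  0.4]
[0.0188, -0.0028, 0.0246] [0.3, 0.5, 0.6]
[0.037, -0.0027, 0.0386] [0.3, 0.5, 0.6]
[0.0529, -0.0026, 0.0508] [0.3, 0.5, 0.6]
[0.0656, -0.0025, 0.0605] [0.3, 0.5, 0.6]
[0.0688, -0.0025, 0.063] [0.3, 0.5, 0.6]
```

>>> drive_tool:
  deltas:
    - [[255,0.005,-0.0028,0.0115,0.3,0.5,0.6],[255,0.01,-0.0028,0.023,0.3,0.5,0.6],[255,0.0163,-0.0028,0.0278,0.3,0.5,0.6],[255,0.0226,-0.0028,0.0327,0.3,0.5,0.6],[255,0.029,-0.0028,0.0376,0.3,0.5,0.6],[255,0.0353,-0.0027,0.0425,0.3,0.5,0.6],[255,0.0416,-0.0027,0.0474,0.3,0.5,0.6],[255,0.0416,-0.0027,0.0474,0.3,0.5,0.6]]

```text
clock: 14.15
tcp_pos: [0.536, -0.2395, 0.1433]
orientation: [-0.211, 0.722, 0.611, 0.248]
wrist_force: [-1.6, -6.5, -2.4]
finger_gap: 0.0001
grip_force: 3.2
```

```bash
python3 - <<'E'
from h import *
D=lambda x,y,z: DO+DM@np.array([x,y,z])
s=get_state();print('tcp_d',DM.T@(s['tcp_pos']-DO),'F_d',DM.T@s['wrist_force'])
plan(*[(D(x,0,.147),Rt(80.6,38)) for x in (-.06,-.05,-.044,-.040)])
E
```

```text
tcp_d [-0.07277956  0.00047463  0.14325168] F_d [-6.70455866  0.48906976 -2.42890717]
tcp [ 0.536  -0.2395  0.1433] t 14.15 F [-1.6 -6.5 -2.4]
[0.0124, 0.0005, 0.0049] [-0.0, 0.0, -0.1]
[0.0203, 0.0004, 0.0111] [-0.0, 0.0, -0.1]
[0.025, 0.0004, 0.0148] [-0.0, 0.0, -0.1]
[0.0281, 0.0004, 0.0172] [-0.0, 0.0, -0.1]
```

>>> drive_tool:
  deltas:
    - [[255,0.006,0.0004,0.003,0,0,0],[255,0.0112,0.0004,0.0065,0,0,0],[255,0.016,0.0004,0.0102,0,0,0],[255,0.0191,0.0004,0.0127,0,0,0],[255,0.0215,0.0004,0.0145,0,0,0],[255,0.0215,0.0004,0.0145,0,0,0]]

```text
clock: 14.9
tcp_pos: [0.5401, -0.2163, 0.1437]
orientation: [-0.21, 0.722, 0.611, 0.246]
wrist_force: [-2.8, -11.7, -7.9]
finger_gap: 0.0002
grip_force: 6.5
```

```bash
python3 - <<'E'
from h import *
s=get_state();print('tcp_d',DM.T@(s['tcp_pos']-DO),'F_d',DM.T@s['wrist_force'])
p,d,c=shot('side');q=np.load('side2.npz')
save('c5',cv2.resize(p[150:270,250:410],(800,600),interpolation=cv2.INTER_CUBIC))
E
```

```text
tcp_d [-0.04923304  0.00029066  0.1436673 ] F_d [-11.99732496   0.81936812  -7.88553096]
```

>>> drive_tool:
  deltas:
    - [[255,0.0012,0,0.002,0,0,0],[255,0.0025,0,0.0035,0,0,0],[255,0.0025,0,0.0035,0,0,0],[255,0.0025,0,0.0035,0,0,0]]

```text
clock: 15.45
tcp_pos: [0.5403, -0.216, 0.1435]
orientation: [-0.207, 0.723, 0.611, 0.245]
wrist_force: [-10.3, -24.8, 0.8]
finger_gap: -0.0002
grip_force: 13.3
```

```bash
python3 - <<'E'
from h import *
s=get_state();print('tcp_d',DM.T@(s['tcp_pos']-DO),'F_d',DM.T@s['wrist_force'])
p,d,c=shot('side');p2,d2,c2=shot('scene')
save('c5',np.hstack([cv2.resize(p[150:270,260:370],(400,436),interpolation=cv2.INTER_CUBIC),cv2.resize(p2[225:355,200:320],(400,436),interpolation=cv2.INTER_CUBIC)]))
E
```

```text
tcp_d [-4.88993468e-02  1.33537980e-04  1.43514785e-01] F_d [-26.1780776    6.14274704   0.83602411]
```

View pics/c5.png

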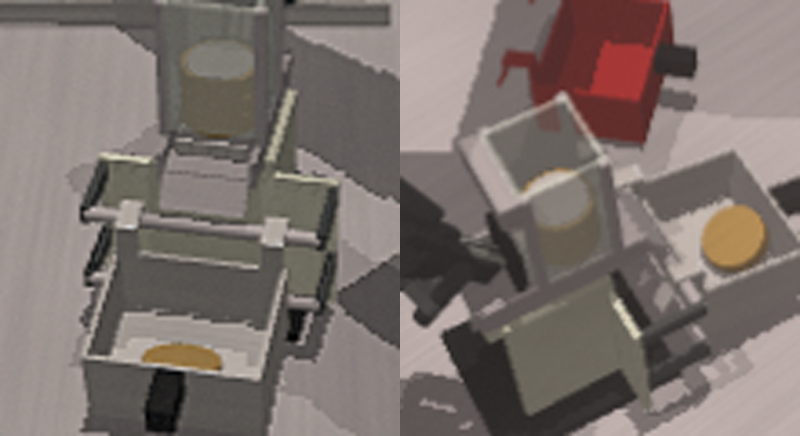

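One lid lies in the basket: (180,355) in the left half, (735,238) in the right. The pusher is on its hard stop. Back straight out so it springs back.

>>> drive_tool:
  deltas:
    - [[255,-0.005,0,-0.006,0,0,0],[255,-0.0118,0,-0.0092,0,0,0],[255,-0.02,0,-0.0154,0,0,0],[255,-0.03,0,-0.0231,0,0,0],[255,-0.04,0,-0.0308,0,0,0],[255,-0.05,0,-0.0385,0,0,0],[255,-0.06,0,-0.046,0,0,0],[255,-0.072,0,-0.055,0,0,0],[255,-0.083,0,-0.09,0,0,0],[255,-0.083,0,-0.14,0,0,0],[255,-0.083,0,-0.19,0,0,0],[255,-0.083,0,-0.19,0,0,0]]

```text
clock: 17.05
tcp_pos: [0.5114, -0.3928, 0.2447]
orientation: [-0.209, 0.722, 0.61, 0.249]
wrist_force: [0.4, -0.2, -0.2]
finger_gap: 0.0001
grip_force: 0.0
```

```bash
python3 - <<'E'
from h import *
s=get_state();print('tcp_d',DM.T@(s['tcp_pos']-DO),'F_d',DM.T@s['wrist_force'])
p,d,c=shot('side');p2,d2,c2=shot('scene');S=((cloud(c2,d2)-DO)@DM).reshape(-1,3)
q=S[np.all((S>[-.12,-.03,.165])&(S<[-.035,.03,.178]),1)];print('head',np.percentile(q,[3,50,97],axis=0).round(4).tolist())
b=np.load('scene.npz')['p'].astype(int); print('changed px',(abs(p2.astype(int)-b).max(-1)>40).sum())
save('c6',np.hstack([cv2.resize(p[100:420,180:480],(400,427)),cv2.resize(p2[200:370,160:320],(400,427),interpolation=cv2.INTER_CUBIC)]))
E
```

```text
tcp_d [-0.22802123 -0.00026373  0.24472701] F_d [-0.08974064 -0.41483448 -0.20546918]
head [[-0.1022, -0.0244, 0.1672], [-0.0986, -0.0027, 0.17], [-0.0945, 0.0176, 0.173]]
changed px 39104
```

View pics/c6.png

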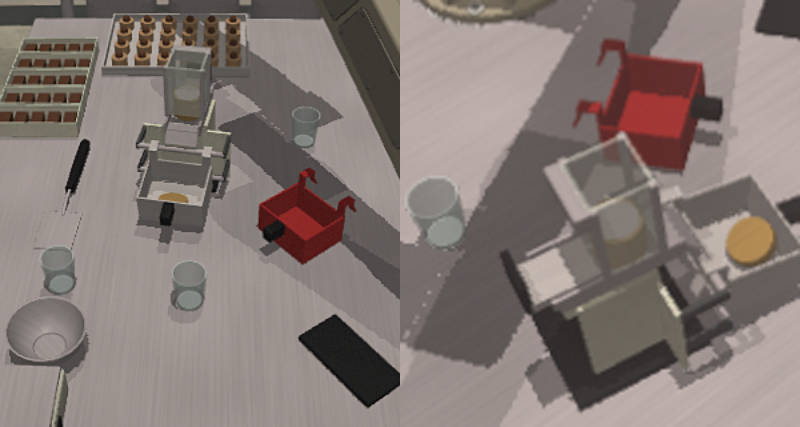

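The pusher is back at rest (head median x −98.6 mm, same as at the start). The basket hangs with one lid in it at (173,198), and everything else is undisturbed.

```bash
python3 -c "
from h import *
print(hand_in())"
```

```text
the job is handed in; nothing more can be done
None
```

The basket hangs on the upper bar by both hooks with one lid in it, the pusher has sprung all the way back out, the other items look unmoved, and the job was handed in at about 17 s.

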